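# Show the matching glass colour sample, label up, over the wet painting

## Robot

A 6-joint arm with a two-finger parallel gripper is mounted at the origin on the work surface. World frame = base frame: x ahead of the robot, y to its left, z up, the work surface at z = 0. Lengths are in m, angles in rad, forces in N, time in s.
With the tool pointing down it reaches from about 0.25 to 0.775 m from the base axis. Payload 4 kg.
Tool frame: the origin (TCP) lies midway between the tips of the shut fingers; the grasp point (between the pads) lies 19 mm behind it (robot.tcp_to_grasp is the distance from the TCP to the grasp point, in m); x points along the fingers, y is the direction in which the jaws open and shut, and the axes are right-handed (so a half turn about x gives the same grasp; the last joint's range is limited). The gripper opens to 94 mm and grips with 3 to 60 N. Pads are 16 mm wide; open, the fingers measure 119 mm over their backs; the gripper's body (75 mm by 177 mm) begins 78 mm behind the grasp point.
Start: joints at [-1.292, 0.087, 1.371, -0, 1.684, -0.103], TCP at [0.205, -0.51, 0.206] pointing down, gripper open.
Joint ranges: [-3.1, 3.1], [-0.76, 2.03], [0.27, 2.55], [-1.08, 4.22], [0.17, 2.65], [-2.57, 2.57]. Speed limits (rad/s): [2.79, 2.79, 3.14, 3.14, 3.14, 3.14].

## Interface

Orientations are given as [roll, pitch, yaw] about the fixed x, y, z axes, in that order (R = Rz(yaw) Ry(pitch) Rx(roll)).
In Python, from bench import robot gives the robot as it stands.
- The arm moves only by the tool send_rows, never from a script. Its argument "increments" is a list of rows, each a list of 5 numbers: the opening, from -1 (shut) to 1 (fully open), so that 0 is half open, then the shift along the tool's x, y, z in m, then the turn about the tool's x in rad. In form: [[hand, tx, ty, tz, roll], ...]. A call has 1 to 5 rows; each row is the pose to reach, as a shift and turn from the pose commanded when the call began, along the tool's axes at that moment; what a row does not reach only later rows make up. A row lasts 1/12 s, in which the tool goes at most 41.7 mm and 7.16 degrees, less where a joint would pass 70% of its speed; a pose out of reach is approached as far as the arm can. A call with a gripper value outside its range is refused whole. The fingers move at their own pace and stop on an object; the grip force is fixed at half the most. Time passes only in rows, so rows that repeat a pose let the fingers close. It gives the time, the measured TCP pose, the force and the opening at its end, in the units of the state.
- robot.get_obs(): the state, without advancing time (a new reading comes with each control period).
- robot.snapshot(name): name is "scene" or "top"; returns a dict with "image" (420x560x3 uint8, red, green, blue), "intrinsics" (3x3 intrinsics, pixels), "k1" (the pictures are not rectified: a ray, as slopes to the right and down, at radius r is drawn at 1 + k1 r^2 times it, then the intrinsics apply), "world_from_camera" (4x4, takes a point from camera to world coordinates). Camera axes: x right, y down, z forward; pixel columns grow to the right and rows downward; lengths in m; the calibration is good to about 2 mm. A picture is of the moment at which its call begins. There is no depth.
- robot.close_job(): hands the job in, once; it reports no verdict.
The state is a dict: "time": time; "joint_positions": joint angles; "qvel": joint speeds; "joint_torque": joint torques, N m; "tool_pos": TCP position; "ee_rot": TCP orientation; "wrist_force": force on the tool from outside, world axes, zero at the start; "wrist_torque": the same for the moment, N m; "width": finger opening in m.
Only numpy, scipy, OpenCV 4.12 (cv2) and the standard library are available. Lean on these libraries where they do the work, as an engineer would, in place of code of your own. Each camera call takes 0.05 s, during which the arm holds its last target.

## Task

Take from the rack the glass sample plate whose colour matches the jar standing on the cork coaster beside the wet painting, gripping the plate only on its clear or painted part, never on the frosted label end. Tell by the frosted end's snipped corner which face carries the label, and hold the plate out over the middle of the painting, about one to two hand's breadths above it, for a reader who sits across the table at the coaster side of the painting: label face turned up at least half-way from upright to flat, long edges level and square with the painting, the frosted end to the reader's right and the snipped corner at the upper right. Let nothing touch the wet painting, leave the other plates, the jars, the mug and the brush where they are, and finish while still holding the plate there, still.

Things in the scene. Friction and masses are not known exactly. Their poses are not given: they have to be found in the camera images.
- plate_blue: glass sample plate 120 long, 64 high, 8 mm thick, 0.15 kg, blue band round its middle (y -24 to +16 mm), standing on a long edge in a rack slot. Origin at its centre; x = out of the label face (thickness), y = along it to the frosted end (y +28 to +60 mm), z = to its upper long edge. Seen facing the label, upper edge up, the snipped corner is at the upper right
- end_blue: milky frosted end (32 x 64 x 8 mm) of the blue plate, fixed part of it, paper label on its +x face only, upper outer corner (+y, +z) snipped off at 45 degrees, 14 mm; origin at the middle of its outer short edge, 60 mm from the plate's centre, axes as the plate's
- jar_blue: closed blue paint jar with a blue lid, 60 mm across, 66 mm high, 0.18 kg; origin at the centre of its underside. One of the three jars stands on the coaster, the other two on the grey jar tray at the back
- plate_red: glass sample plate 120 long, 64 high, 8 mm thick, 0.15 kg, red band round its middle (y -24 to +16 mm), standing on a long edge in a rack slot. Origin at its centre; x = out of the label face (thickness), y = along it to the frosted end (y +28 to +60 mm), z = to its upper long edge. Seen facing the label, upper edge up, the snipped corner is at the upper right
- end_red: milky frosted end (32 x 64 x 8 mm) of the red plate, fixed part of it, paper label on its +x face only, upper outer corner (+y, +z) snipped off at 45 degrees, 14 mm; origin at the middle of its outer short edge, 60 mm from the plate's centre, axes as the plate's
- jar_red: closed red paint jar with a red lid, 60 mm across, 66 mm high, 0.18 kg; origin at the centre of its underside. One of the three jars stands on the coaster, the other two on the grey jar tray at the back
- plate_yellow: glass sample plate 120 long, 64 high, 8 mm thick, 0.15 kg, yellow band round its middle (y -24 to +16 mm), standing on a long edge in a rack slot. Origin at its centre; x = out of the label face (thickness), y = along it to the frosted end (y +28 to +60 mm), z = to its upper long edge. Seen facing the label, upper edge up, the snipped corner is at the upper right
- end_yellow: milky frosted end (32 x 64 x 8 mm) of the yellow plate, fixed part of it, paper label on its +x face only, upper outer corner (+y, +z) snipped off at 45 degrees, 14 mm; origin at the middle of its outer short edge, 60 mm from the plate's centre, axes as the plate's
- jar_yellow: closed yellow paint jar with a yellow lid, 60 mm across, 66 mm high, 0.18 kg; origin at the centre of its underside. One of the three jars stands on the coaster, the other two on the grey jar tray at the back
- rack: wooden rack, fixed, any way round; base 160 x 134 x 10 mm, origin under its centre. Slots at x -50, 0, +50 mm run along y, 10 mm wide, between teeth 16 mm wide at y -45 and +45 mm, tops 28 mm above the table. Plates rest on the base (lower edge 10, upper edge 74 mm above the table), their middles free on both sides; labels face the rack's +x or -x
- workplace: newsprint sheet 360 x 250 x 3 mm, fixed, with the painting in its middle, the cork coaster at x +148 mm and a flat white palette (50 x 130 mm, 9 mm high) at x -146 mm; origin at its centre, on the table
- painting: wet white canvas panel with a blue and red bird, 200 x 200 mm, 16 mm thick, fixed on the sheet; origin at the centre of its underside, 3 mm above the table (top at 19 mm). Its x axis points to the edge nearest the coaster and the reader, its y axis to the reader's right
- coaster (a point): centre of the top of the round cork coaster (80 mm across) beside the painting, across it from the robot, on the reader's side, 7 mm above the table
- water_mug: white mug, 72 mm across, 85 mm high, standing on the table; origin at the centre of its underside
- brush: green paint brush 190 mm long lying on the table between the rack and the painting; origin on its underside at its middle
There are look-alikes about, which are no part of the job. There is more than one size of the jar_yellow; the job needs the largest.

How it is judged:
On the way:
1. the plate of the coaster jar's colour is gripped and lifted clear of the rack (((horizontal distance between jar_blue and coaster below 0.04 m and contact force between the fingers and plate_blue above 0.5 N and height (world z) of plate_blue above 0.075 m) or (horizontal distance between jar_red and coaster below 0.04 m and contact force between the fingers and plate_red above 0.5 N and height (world z) of plate_red above 0.075 m) or (horizontal distance between jar_yellow and coaster below 0.04 m and contact force between the fingers and plate_yellow above 0.5 N and height (world z) of plate_yellow above 0.075 m))), for 0.1 s.
At the end, for the whole second after the job is handed in: matching plate gripped, no finger on its frosted end; centre within 90 mm (along y 50) of the painting's, 80-320 mm above the table; label face within 55 deg of straight up; length within 0.45 rad of the painting's y, frosted end to its +y; at rest; other plates moved < 20 mm (((horizontal distance between jar_blue and coaster below 0.04 m and contact force between the fingers and plate_blue above 0.5 N and height (world z) of plate_blue between 0.08 and 0.32 m and horizontal distance between plate_blue and painting below 0.09 m and angle between plate_blue's own x axis and vertical below 0.96 rad and y of plate_blue in the frame of painting between -0.05 and 0.05 m and angle between the y axis of plate_blue and the y axis of painting, either way round below 0.45 rad and y of end_blue in the frame of painting above 0 m and linear speed of plate_blue below 0.03 m/s and angular speed of plate_blue below 0.3 rad/s and contact force between the fingers and end_blue below 0.3 N and distance of each of plate_red, plate_yellow from where it was at the start of the episode below 0.02 m) or (horizontal distance between jar_red and coaster below 0.04 m and contact force between the fingers and plate_red above 0.5 N and height (world z) of plate_red between 0.08 and 0.32 m and horizontal distance between plate_red and painting below 0.09 m and angle between plate_red's own x axis and vertical below 0.96 rad and y of plate_red in the frame of painting between -0.05 and 0.05 m and angle between the y axis of plate_red and the y axis of painting, either way round below 0.45 rad and y of end_red in the frame of painting above 0 m and linear speed of plate_red below 0.03 m/s and angular speed of plate_red below 0.3 rad/s and contact force between the fingers and end_red below 0.3 N and distance of each of plate_blue, plate_yellow from where it was at the start of the episode below 0.02 m) or (horizontal distance between jar_yellow and coaster below 0.04 m and contact force between the fingers and plate_yellow above 0.5 N and height (world z) of plate_yellow between 0.08 and 0.32 m and horizontal distance between plate_yellow and painting below 0.09 m and angle between plate_yellow's own x axis and vertical below 0.96 rad and y of plate_yellow in the frame of painting between -0.05 and 0.05 m and angle between the y axis of plate_yellow and the y axis of painting, either way round below 0.45 rad and y of end_yellow in the frame of painting above 0 m and linear speed of plate_yellow below 0.03 m/s and angular speed of plate_yellow below 0.3 rad/s and contact force between the fingers and end_yellow below 0.3 N and distance of each of plate_blue, plate_red from where it was at the start of the episode below 0.02 m))); the arm keeps its last pose, push and grip.
It fails at once if the wet painting is touched (contact force between painting and anything else above 0.3 N).
It fails at once if the fingers grip a frosted label end (contact force between the fingers and end_blue above 0.5 N or contact force between the fingers and end_red above 0.5 N or contact force between the fingers and end_yellow above 0.5 N).
It fails at once if another plate than the matching one is moved by more than 20 mm ((not (horizontal distance between jar_blue and coaster below 0.04 m) and distance of plate_blue from where it was at the start of the episode above 0.02 m) or (not (horizontal distance between jar_red and coaster below 0.04 m) and distance of plate_red from where it was at the start of the episode above 0.02 m) or (not (horizontal distance between jar_yellow and coaster below 0.04 m) and distance of plate_yellow from where it was at the start of the episode above 0.02 m)).
It fails at once if a jar, the mug or the brush is moved by more than 15 mm (distance of any of jar_blue, jar_red, jar_yellow, water_mug, brush from where it was at the start of the episode above 0.015 m).
It also fails if it takes over 45 s, if anything falls off the work surface, if the arm or the gripper's body presses on something with over 40 N, if the wrist force passes 120 N, or if a joint passes its speed limit or range.

## Working session

There is one attempt and no reset: what is moved stays moved. The work goes in short steps, Python scripts to look and compute and a tool call to move; the robot and the scene stay as the last step left them, time stands still between calls to the robot, and variables do not carry over. Pictures are saved under pics/ and viewed, and the job is handed in when it is done.

Besides the shell and the picture viewer there is one more tool, called after ">>>" as a command line: name --pt "numbers of a row" for each row, then --argument value for the rest. send_rows: Moves the arm, as the interface text tells. Its arguments: {"type":"object","properties":{"increments":{"type":"array"}},"required":["increments"]}

```bash
mkdir -p pics; ls
cat > h.py <<'E'
import numpy as np,cv2
from bench import robot
def snap(n,f):
    s=robot.snapshot(n); cv2.imwrite('pics/'+f+'.png',s['image'][:,:,::-1]); np.savez('pics/'+f,**{k:s[k] for k in s}); return s
def load(f): return dict(np.load('pics/'+f+'.npz'))
def D(s):
    k=float(s['k1'])
    return k
def unproj(s,u,v,z):
    K=s['intrinsics'];k=float(s['k1']);T=s['world_from_camera']
    d=np.array([(u-K[0,2])/K[0,0],(v-K[1,2])/K[1,1]])
    p=cv2.undistortPoints(np.array([[[u,v]]],float),K,np.array([k,0,0,0.]))[0,0]
    r=T[:3,:3]@np.array([p[0],p[1],1]);o=T[:3,3]
    return o+r*(z-o[2])/r[2]
def proj(s,P):
    K=s['intrinsics'];k=float(s['k1']);T=np.linalg.inv(s['world_from_camera'])
    r,_=cv2.Rodrigues(T[:3,:3])
    return cv2.projectPoints(np.array(P,float).reshape(-1,3),r,T[:3,3],K,np.array([k,0,0,0.]))[0].reshape(-1,2)
def crop(f,x0,y0,x1,y1,sc):
    im=cv2.imread('pics/'+f+'.png')[y0:y1,x0:x1]
    cv2.imwrite('pics/%s_c%d_%d.png'%(f,x0,y0),cv2.resize(im,None,fx=sc,fy=sc,interpolation=cv2.INTER_CUBIC))
E
python3 - <<'E'
from h import *
for n in('scene','top'):
    s=snap(n,n+'0');print(n,s['intrinsics'],s['k1'],s['world_from_camera'])
print(robot.get_obs())
E
```

```text
pics
scene [[444.96477831   0.         279.82297648]
 [  0.         444.96477831 203.81063385]
 [  0.           0.           1.        ]] -0.030376119284813468 [[ 0.86270875  0.36790435 -0.3469582   0.98239886]
 [ 0.50544258 -0.64924675  0.56833657 -0.70780868]
 [-0.01616799 -0.66567638 -0.74606538  0.86015805]
 [ 0.          0.          0.          1.        ]]
top [[482.90657574   0.         275.1918559 ]
 [  0.         482.90657574 207.40611263]
 [  0.           0.           1.        ]] 0.04841051029416292 [[ 0.01204389 -0.99670429  0.08022158  0.49139545]
 [-0.99992228 -0.01174641  0.00417917 -0.12093488]
 [-0.00322309 -0.08026568 -0.99676829  1.33409179]
 [ 0.          0.          0.          1.        ]]
{'time': 0.1, 'joint_positions': array([-1.29209728e+00,  8.78942117e-02,  1.37212415e+00, -1.10121519e-05,
        1.68361524e+00, -1.03074712e-01]), 'qvel': array([ 0.00087164, -0.00018415, -0.0028946 ,  0.00130907,  0.00089848,
       -0.00091259]), 'joint_torque': array([ 1.51527292e-03, -3.41251516e+01, -3.03301442e+01,  7.19963643e-02,
        3.03678378e-02, -9.66677226e-05]), 'tool_pos': array([ 0.20477575, -0.5099074 ,  0.2044034 ]), 'ee_rot': array([-1.66850854,  1.56875536,  1.85485665]), 'wrist_force': array([ 0.27183995,  0.02202374, -0.28907756]), 'wrist_torque': array([ 0.01516153,  0.03553582, -0.00863324]), 'width': 0.09374417053321782}
```

View pics/scene0.png

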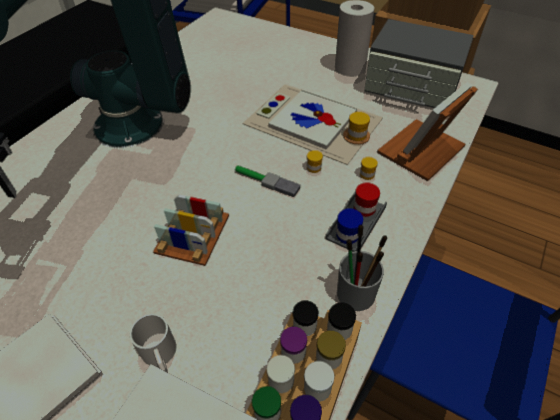

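View pics/top0.png

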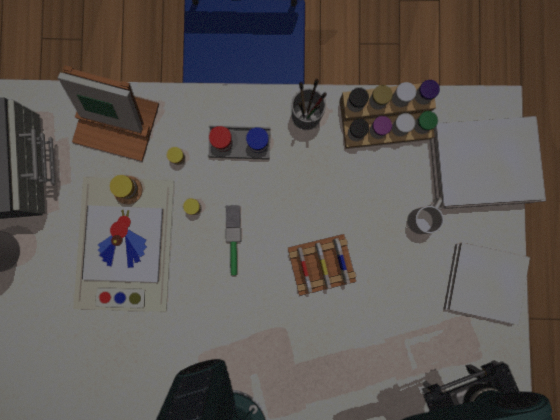

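Run:
```python
from h import *
crop('scene0',140,180,240,270,8)
crop('top0',275,225,370,305,8)
crop('top0',65,170,185,315,4)
```

```text
(no output)
```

View pics/scene0_c140_180.png

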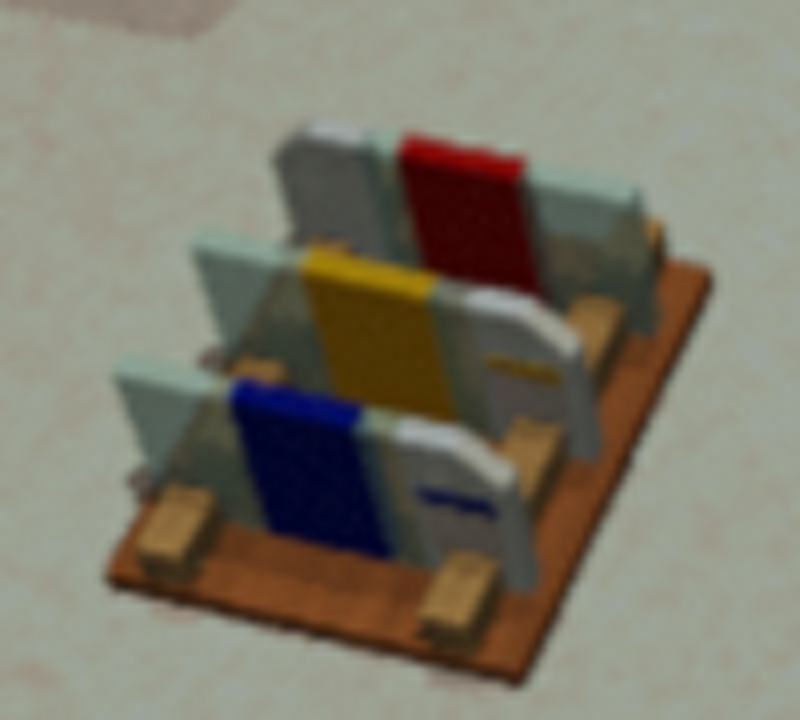

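View pics/top0_c275_225.png

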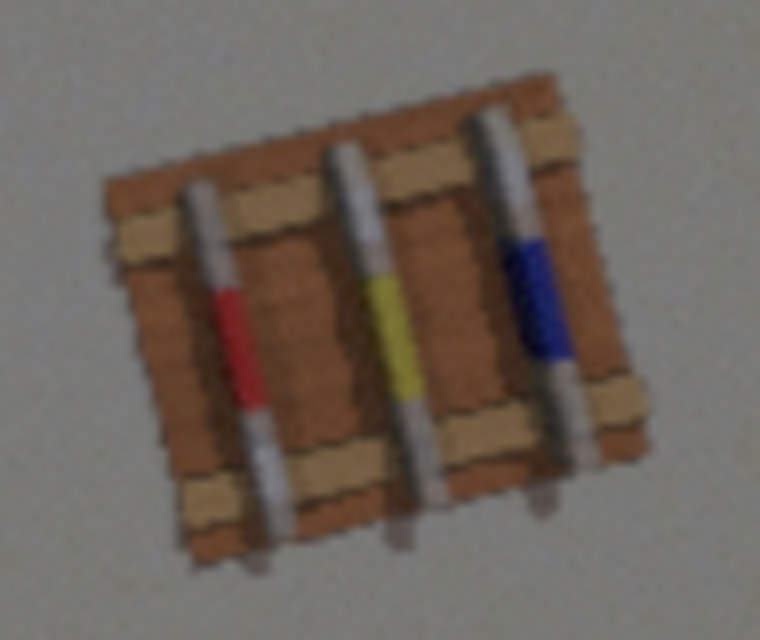

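View pics/top0_c65_170.png

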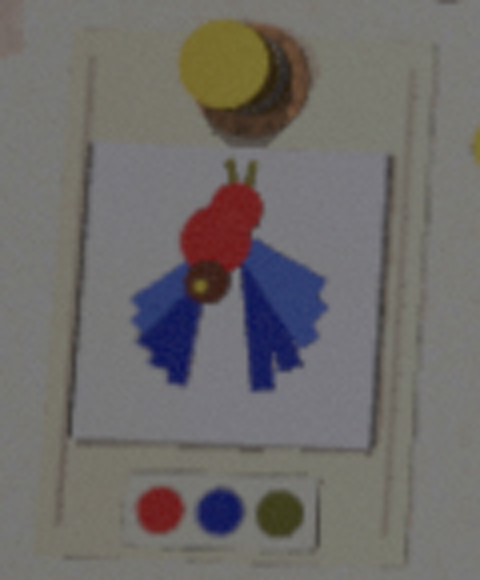

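Run:
```python
from h import *
s=load('top0')
def P(cx,cy,x0,y0,sc,z): return unproj(s,x0+(cx+.5)/sc-.5,y0+(cy+.5)/sc-.5,z)
pr=lambda n,p:print(n,np.round(p,4))
a=P(345,143,275,225,8,.074);b=P(432,506,275,225,8,.074)
pr('yel frosted',a);pr('yel clear',b);print(np.linalg.norm(a-b),np.degrees(np.arctan2(*(a-b)[1::-1])))
for n,(q1,q2) in dict(b1=((382,277),(409,398)),).items():
  pr('band',P(*q1,275,225,8,.074));pr('band',P(*q2,275,225,8,.074))
for n,q in dict(tl=(103,180),tr=(553,72),br=(650,455),bl=(195,568)).items(): pr('rack '+n,P(*q,275,225,8,.010))
c=[P(*q,65,170,4,.019) for q in((91,144),(390,155),(372,450),(74,438))]
for q in c: pr('paint',q)
m=np.mean(c,0);pr('paint c',m);yax=(c[0]-c[1]+c[3]-c[2])/2;print(np.linalg.norm(yax),'yaw of y',np.degrees(np.arctan2(yax[1],yax[0])))
pr('jar top',P(224,66,65,170,4,.073)); 
pr('brush',unproj(s,233,240,.008));pr('mug',unproj(s,424,220,.08));pr('books',unproj(s,450,280,.01))
pr('lay',unproj(s,345,195,0))
print(proj(load('scene0'),[a,b]))
from scipy.spatial.transform import Rotation as R
print(R.from_euler('xyz',robot.get_obs()['ee_rot']).as_matrix().round(3))
```

```text
yel frosted [ 0.5027 -0.2272  0.074 ]
yel clear [ 0.3865 -0.2557  0.074 ]
0.1196313574892678 13.761871248911001
band [ 0.4596 -0.2394  0.074 ]
band [ 0.4209 -0.2482  0.074 ]
rack tl [ 0.4897 -0.1501  0.01  ]
rack tr [ 0.5284 -0.3035  0.01  ]
rack br [ 0.3993 -0.3362  0.01  ]
rack bl [ 0.3594 -0.1825  0.01  ]
paint [0.5961 0.3949 0.019 ]
paint [0.591  0.1928 0.019 ]
paint [0.3919 0.1984 0.019 ]
paint [0.3983 0.3971 0.019 ]
paint c [0.4943 0.2958 0.019 ]
0.20044453351702374 yaw of y 88.34765893266376
jar top [0.644  0.2898 0.073 ]
brush [ 0.5072 -0.0009  0.008 ]
mug [ 0.5642 -0.5008  0.08  ]
books [ 0.4072 -0.5889  0.01  ]
lay [ 0.6356 -0.3085  0.    ]
[[211.26779473 218.91290467]
 [164.46328359 208.2836378 ]]
[[-0.001  0.373 -0.928]
 [ 0.002 -0.928 -0.373]
 [-1.    -0.002 -0.   ]]
```

>>> send_rows --pt "-0.4 0 -0.018 -0.036 0.03" --pt "-0.4 0 -0.036 -0.071 0.06" --pt "-0.4 0 -0.054 -0.107 0.09" --pt "-0.4 0 -0.072 -0.142 0.12" --pt "-0.4 0 -0.09 -0.178 0.141"

```text
time: 0.52
tool_pos: [0.3371, -0.3589, 0.2049]
ee_rot: [-1.142, 1.57, 2.238]
wrist_force: [1.2, -0.6, 0.6]
width: 0.064
```

```bash
cat >> h.py <<'E'
from scipy.spatial.transform import Rotation as Rt
def st():
    o=robot.get_obs();R=Rt.from_euler('xyz',o['ee_rot']).as_matrix()
    print('t',round(o['time'],2),'p',o['tool_pos'].round(4),'w',round(o['width'],4),'F',o['wrist_force'].round(1),'yawy',np.degrees(np.arctan2(R[1,1],R[0,1])).round(2),'tilt',np.degrees(np.arccos(-R[2,0])).round(2),'j',o['joint_positions'].round(2))
    return o,R
def to(x,y,z,yawy=None):
    o,R=st();d=R.T@(np.array([x,y,z])-o['tool_pos']);print('inc',d.round(4),end=' ')
    if yawy is not None:
        print('roll',np.round(-np.radians(yawy)+np.arctan2(R[1,1],R[0,1]),3))
E
python3 -c "
from h import *
to(.441,-.242,.204,-76.2)"
```

```text
t 0.52 p [ 0.3371 -0.3589  0.2049] w 0.064 F [ 1.2 -0.6  0.6] yawy -76.33 tilt 0.05 j [-0.93 -0.04  1.5  -0.    1.68  0.4 ]
inc [ 0.001  -0.0891 -0.1286] roll -0.002
```

>>> send_rows --pt "-0.4 0 -0.022 -0.032 0" --pt "-0.4 0 -0.045 -0.064 0" --pt "-0.4 0 -0.067 -0.096 0" --pt "-0.4 0 -0.089 -0.129 0" --pt "-0.4 0 -0.089 -0.129 0"

```text
time: 0.93
tool_pos: [0.444, -0.2379, 0.2049]
ee_rot: [-2.219, 1.567, 1.171]
wrist_force: [-0.6, 0.7, 0.2]
width: 0.0311
```

```bash
python3 -c "
from h import *
to(.441,-.242,.04,-76.2)
s=snap('top','top1');snap('scene','scene1')
crop('top1',265,205,385,305,6);crop('scene1',110,100,260,270,4)"
```

```text
t 0.93 p [ 0.444  -0.2379  0.2049] w 0.0311 F [-0.6  0.7  0.2] yawy -75.71 tilt 0.22 j [-0.61 -0.02  1.48  0.    1.68  0.71]
inc [0.1649 0.0038 0.0043] roll 0.008
```

View pics/scene1_c110_100.png

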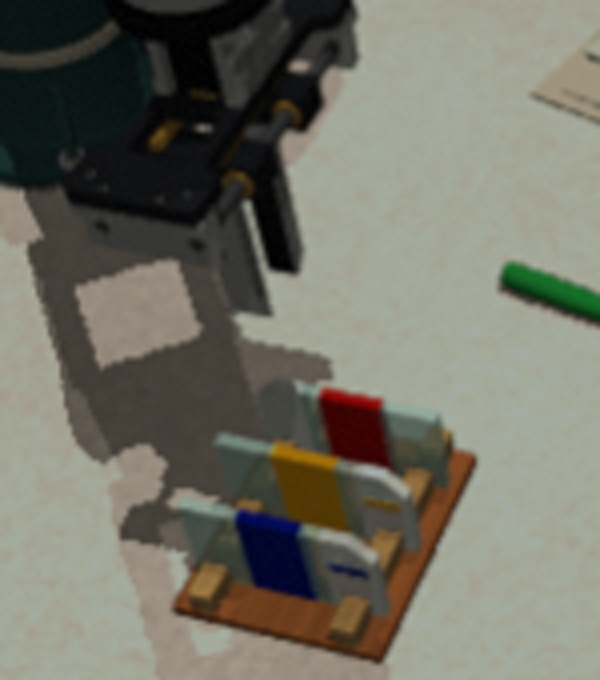

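>>> send_rows --pt "-0.4 0.035 0 0 0" --pt "-0.4 0.07 0 0 0" --pt "-0.4 0.1 0 0 0" --pt "-0.4 0.11 0 0 0" --pt "-0.4 0.11 0 0 0"

```text
time: 1.45
tool_pos: [0.4376, -0.2431, 0.0919]
ee_rot: [-0.788, 1.563, 2.592]
wrist_force: [0.0, -0.3, 0.5]
width: 0.0279
```

```bash
python3 -c "
from h import *
to(.441,-.242,.04,-76.2)
s=snap('top','top2');snap('scene','scene2')
crop('scene2',110,130,260,270,5)"
```

```text
t 1.45 p [ 0.4376 -0.2431  0.0919] w 0.0279 F [ 0.  -0.3  0.5] yawy -76.33 tilt 0.45 j [-0.62  0.03  1.65 -0.    1.46  0.71]
inc [ 0.0519 -0.     -0.0039] roll -0.002
```

View pics/scene2_c110_130.png

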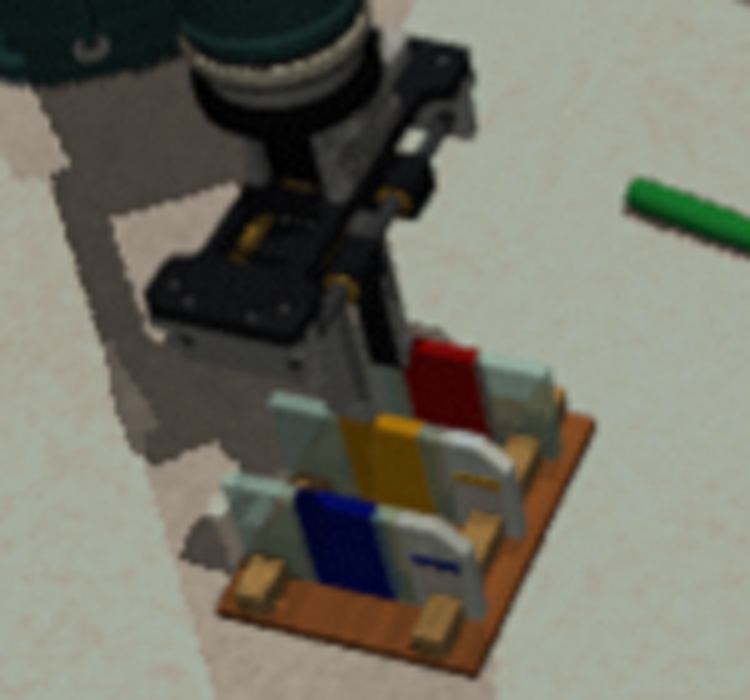

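>>> send_rows --pt "-0.4 0.015 0 -0.003 0" --pt "-0.4 0.03 0 -0.003 0" --pt "-0.4 0.045 0 -0.003 0" --pt "-0.4 0.05 0 -0.003 0" --pt "-0.4 0.05 0 -0.003 0"

```text
time: 1.97
tool_pos: [0.4438, -0.2432, 0.0463]
ee_rot: [2.162, 1.57, -0.739]
wrist_force: [-0.7, -0.2, 1.3]
width: 0.0282
```

>>> send_rows --pt "-0.7 0 0 0 0" --pt "-0.85 0 0 0 0" --pt "-1 0 0 0 0" --pt "-1 0 0 0 0" --pt "-1 0 0 0 0"

```text
time: 2.38
tool_pos: [0.4445, -0.2438, 0.0469]
ee_rot: [2.036, 1.567, -0.865]
wrist_force: [-0.0, -2.2, 3.1]
width: 0.008
```

```bash
python3 -c "
from h import *
st()
snap('scene','scene3')
crop('scene3',110,130,260,270,5)"
```

```text
t 2.38 p [ 0.4445 -0.2438  0.0469] w 0.008 F [-0.  -2.2  3.1] yawy -76.18 tilt 0.21 j [-0.61  0.08  1.7  -0.    1.36  0.72]
```

View pics/scene3_c110_130.png

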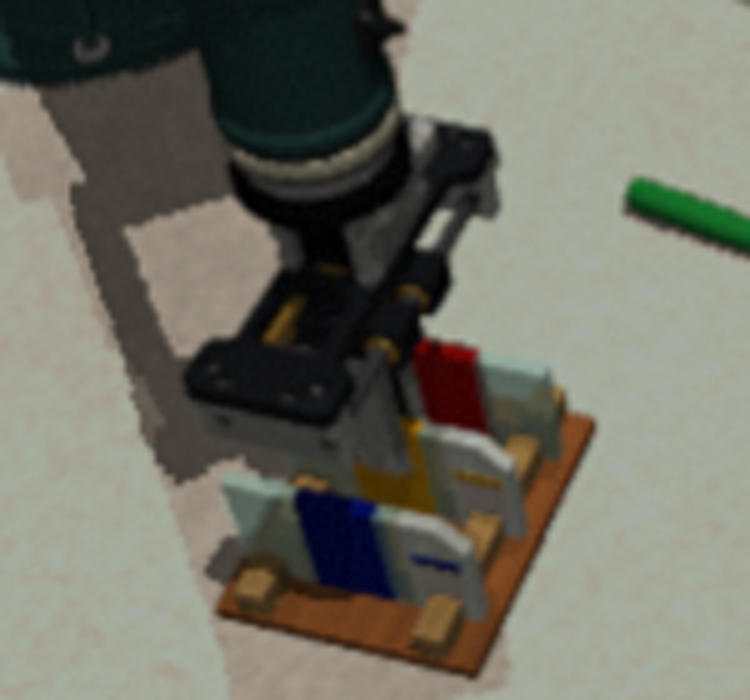

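>>> send_rows --pt "-1 -0.02 0 0 0" --pt "-1 -0.045 0 0 0" --pt "-1 -0.07 0 0 0" --pt "-1 -0.095 0 0 0" --pt "-1 -0.12 0 0 0"

```text
time: 2.85
tool_pos: [0.4429, -0.2419, 0.1658]
ee_rot: [-1.064, 1.568, 2.318]
wrist_force: [-0.3, -1.1, -1.3]
width: 0.008
```

```bash
python3 -c "
from h import *
to(.62,-.29,.167)
snap('scene','scene4')
crop('scene4',110,80,260,270,4)"
```

```text
t 2.85 p [ 0.4429 -0.2419  0.1658] w 0.008 F [-0.3 -1.1 -1.3] yawy -76.21 tilt 0.14 j [-0.61 -0.    1.54  0.    1.6   0.72]
inc [-0.0016  0.0889 -0.1605]
```

View pics/scene4_c110_80.png

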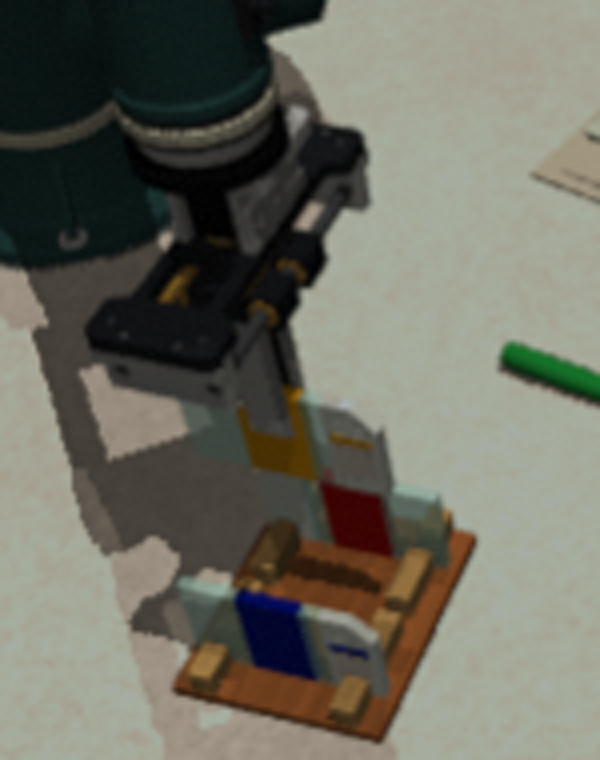

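>>> send_rows --pt "-1 0 0.01 -0.018 0" --pt "-1 0 0.025 -0.045 0" --pt "-1 0 0.04 -0.073 0" --pt "-1 0 0.056 -0.1 0" --pt "-1 0 0.07 -0.127 0"

```text
time: 3.32
tool_pos: [0.5843, -0.2803, 0.1637]
ee_rot: [-0.852, 1.568, 2.53]
wrist_force: [0.4, -0.1, -1.0]
width: 0.008
```

>>> send_rows --pt "-1 0.01 0.012 -0.022 0" --pt "-1 0.035 0.019 -0.034 0" --pt "-1 0.06 0.019 -0.034 0" --pt "-1 0.085 0.019 -0.034 0" --pt "-1 0.105 0.019 -0.034 0"

```text
time: 3.73
tool_pos: [0.6198, -0.2895, 0.0558]
ee_rot: [-0.818, 1.565, 2.565]
wrist_force: [-0.3, -0.1, -1.8]
width: 0.0076
```

```bash
python3 -c "
from h import *
to(.62,-.29,.038)
snap('scene','scene5')
crop('scene5',150,60,350,250,4)"
```

```text
t 3.73 p [ 0.6198 -0.2895  0.0558] w 0.0076 F [-0.3 -0.1 -1.8] yawy -76.19 tilt 0.33 j [-0.52  0.45  1.22  0.    1.48  0.81]
inc [ 0.0178  0.0006 -0.0001]
```

View pics/scene5_c150_60.png

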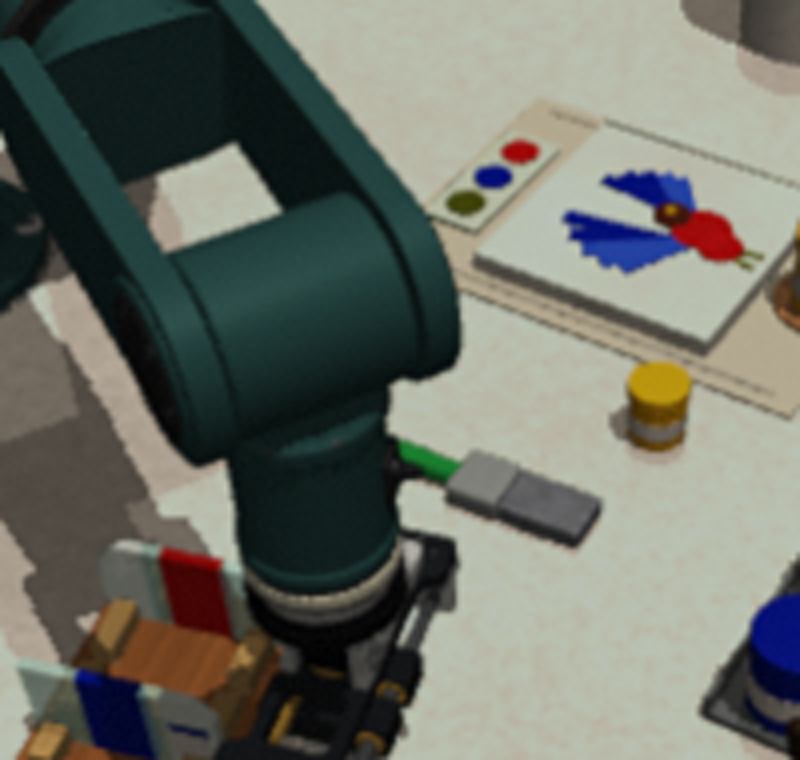

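>>> send_rows --pt "-1 0.006 0 0 0" --pt "-1 0.012 0 0 0" --pt "-1 0.016 0 0 0" --pt "-1 0.018 0 0 0" --pt "-1 0.018 0 0 0"

```text
time: 4.2
tool_pos: [0.6215, -0.2909, 0.0433]
ee_rot: [2.372, 1.569, -0.529]
wrist_force: [0.5, 0.5, -1.6]
width: 0.0079
```

```bash
python3 -c "
from h import *
st()
snap('scene','scene6')
crop('scene6',180,150,330,270,5)"
```

```text
t 4.2 p [ 0.6215 -0.2909  0.0433] w 0.0079 F [ 0.5  0.5 -1.6] yawy -76.21 tilt 0.08 j [-0.52  0.46  1.23 -0.    1.45  0.81]
```

View pics/scene6_c180_150.png

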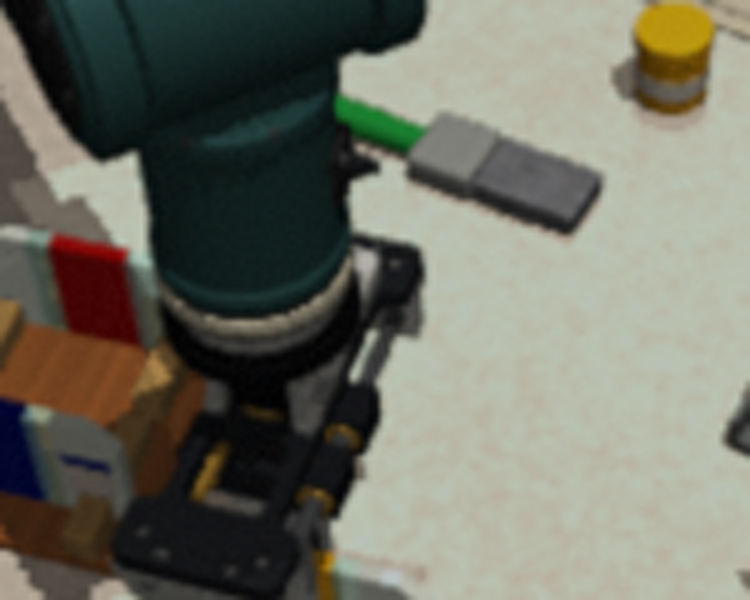

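>>> send_rows --pt "-1 0.001 0 0 0" --pt "-1 0.002 0 0 0" --pt "-1 0.003 0 0 0" --pt "-1 0.003 0 0 0"

```text
time: 4.58
tool_pos: [0.6211, -0.2907, 0.0395]
ee_rot: [2.062, 1.571, -0.839]
wrist_force: [-0.1, 0.5, -1.4]
width: 0.008
```

>>> send_rows --pt "-1 0.001 0 0 0" --pt "-1 0.001 0 0 0"

```text
time: 4.75
tool_pos: [0.621, -0.2906, 0.0383]
ee_rot: [-0.712, 1.571, 2.671]
wrist_force: [-1.0, -1.0, -1.5]
width: 0.0079
```

>>> send_rows --pt "-1 0.001 0 0 0" --pt "-1 0.001 0 0 0"

```text
time: 4.92
tool_pos: [0.621, -0.2907, 0.0373]
ee_rot: [-0.562, 1.571, 2.82]
wrist_force: [0.4, 0.6, -1.2]
width: 0.0078
```

>>> send_rows --pt "-1 0.001 0 0 0" --pt "-1 0.001 0 0 0"

```text
time: 5.08
tool_pos: [0.6212, -0.2908, 0.037]
ee_rot: [2.117, 1.57, -0.784]
wrist_force: [-0.7, 0.0, 0.9]
width: 0.0075
```

>>> send_rows --pt "-0.85 0 0 0 0" --pt "-0.75 0 0 0 0" --pt "-0.6 0 0 0 0" --pt "-0.5 0 0 0 0" --pt "-0.5 0 0 0 0"

```text
time: 5.5
tool_pos: [0.6212, -0.2908, 0.0365]
ee_rot: [2.275, 1.57, -0.626]
wrist_force: [0.8, -0.9, 0.1]
width: 0.0228
```

```bash
python3 -c "
from h import *
st()
snap('scene','scene7');snap('top','top7')
crop('scene7',200,190,330,290,6);crop('top7',250,140,400,260,5)"
```

```text
t 5.5 p [ 0.6212 -0.2908  0.0365] w 0.0228 F [ 0.8 -0.9  0.1] yawy -76.21 tilt 0.02 j [-0.52  0.47  1.24 -0.    1.44  0.81]
```

View pics/scene7_c200_190.png

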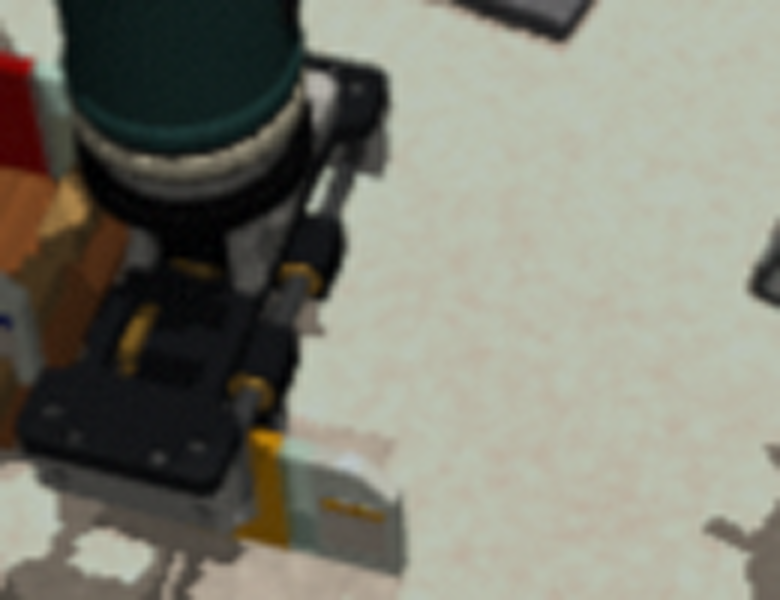

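View pics/top7_c250_140.png

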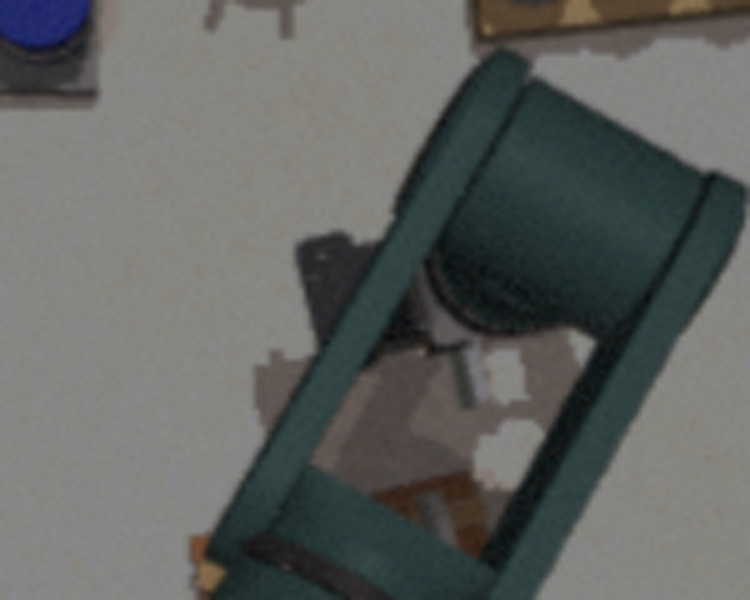

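>>> send_rows --pt "0 0 0 0 0" --pt "0.6 -0.006 0 0 0" --pt "1 -0.012 0 0 0" --pt "1 -0.018 0 0 0" --pt "1 -0.018 0 0 0"

```text
time: 6.02
tool_pos: [0.6223, -0.2914, 0.0572]
ee_rot: [2.369, 1.567, -0.531]
wrist_force: [0.3, 0.1, 0.2]
width: 0.0532
```

>>> send_rows --pt "1 0 -0.01 0 0" --pt "1 0 -0.02 0 0" --pt "1 0 -0.025 0 0" --pt "1 0 -0.03 0 0" --pt "1 0 -0.034 0 0"

```text
time: 6.43
tool_pos: [0.6127, -0.2565, 0.0542]
ee_rot: [-0.678, 1.57, 2.705]
wrist_force: [-0.9, 0.2, -0.8]
width: 0.0869
```

```bash
python3 -c "
from h import *
st()
snap('scene','scene8')
crop('scene8',200,190,330,290,6)"
```

```text
t 6.43 p [ 0.6127 -0.2565  0.0542] w 0.0869 F [-0.9  0.2 -0.8] yawy -76.16 tilt 0.04 j [-0.48  0.41  1.28 -0.    1.45  0.85]
```

View pics/scene8_c200_190.png

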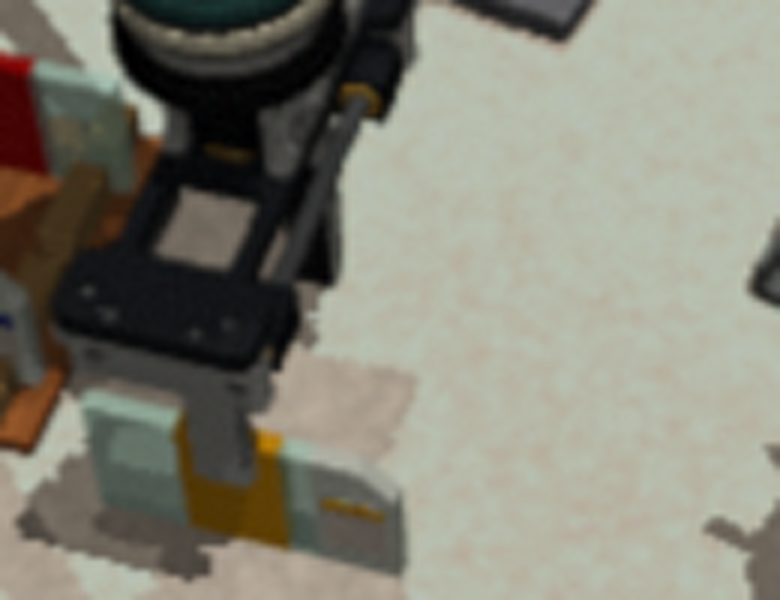

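>>> send_rows --pt "1 0 -0.004 0 0" --pt "1 0 -0.008 0 0" --pt "1 0 -0.012 0 0" --pt "1 0 -0.016 0 0" --pt "1 0 -0.02 0 0"

```text
time: 6.9
tool_pos: [0.6081, -0.238, 0.0544]
ee_rot: [-0.683, 1.571, 2.699]
wrist_force: [0.4, -0.3, 0.3]
width: 0.094
```

>>> send_rows --pt "1 0 -0.002 0 0" --pt "1 0 -0.004 0 0" --pt "1 0 -0.005 0 0" --pt "1 0 -0.005 0 0"

```text
time: 7.23
tool_pos: [0.6071, -0.2332, 0.0545]
ee_rot: [1.911, 1.571, -0.989]
wrist_force: [-0.4, 0.1, 0.3]
width: 0.0939
```

```bash
python3 -c "
from h import *
st()
snap('scene','scene9')
crop('scene9',200,190,330,290,6)"
```

```text
t 7.23 p [ 0.6071 -0.2332  0.0545] w 0.0939 F [-0.4  0.1  0.3] yawy -76.19 tilt 0.01 j [-0.45  0.38  1.32 -0.    1.44  0.88]
```

View pics/scene9_c200_190.png

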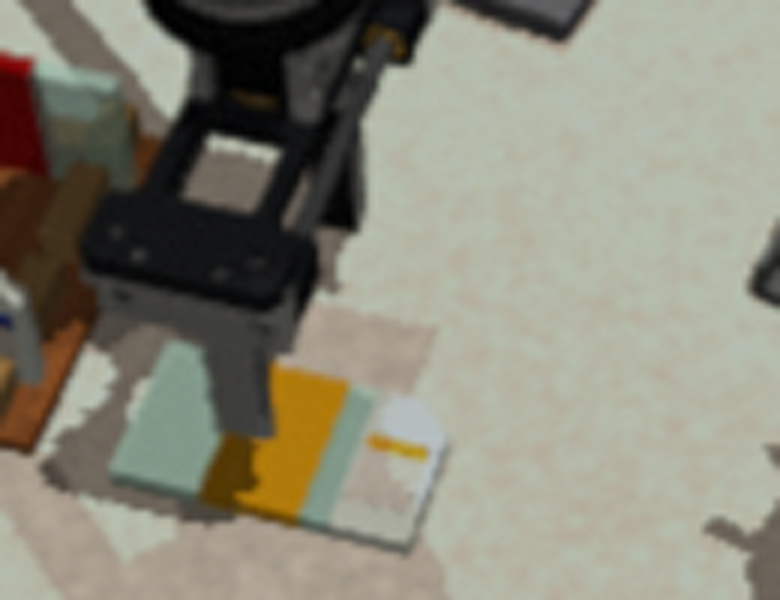

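```bash
python3 -c "
from h import *
s=load('scene9')
q=lambda x,y:unproj(s,200+(x+.5)/6-.5,190+(y+.5)/6-.5,.008)
a=q(112,472);b=q(408,543);c=q(271,368);d=q(346,380);e=q(202,497);f=q(300,520);g=q(448,438)
for n,p in zip('abcdefg',(a,b,c,d,e,f,g)):print(n,p.round(4))
y=(b-a);print(np.linalg.norm(y),np.degrees(np.arctan2(y[1],y[0])),np.linalg.norm(c-e),np.linalg.norm(d-f))
y/=np.linalg.norm(y);z=np.array([-y[1],y[0],0])
ctr=(a+b)/2+.032*z;print('centre',ctr, 'from band', ((c+d+e+f)/4+.004*y))
to(*(ctr-.004*y)[:2],.054)
"
```

```text
a [ 0.5635 -0.298   0.008 ]
b [ 0.6776 -0.2687  0.008 ]
c [ 0.5894 -0.2273  0.008 ]
d [ 0.618  -0.2176  0.008 ]
e [ 0.5996 -0.2902  0.008 ]
f [ 0.6372 -0.2803  0.008 ]
g [ 0.6665 -0.2211  0.008 ]
0.11778450948471854 14.36582797426902 0.06367117010953562 0.06559489048920018
centre [ 0.61256412 -0.25234525  0.008     ] from band [ 0.61491297 -0.2528487   0.008     ]
t 7.28 p [ 0.6071 -0.2334  0.0545] w 0.0942 F [-0.3  0.8  0.6] yawy -76.2 tilt 0.02 j [-0.45  0.38  1.32 -0.    1.44  0.88]
inc [0.0005 0.0197 0.0032]
```

>>> send_rows --pt "1 0 0.01 0.001 0" --pt "1 0 0.02 0.001 0" --pt "1 0.012 0.02 0.001 0" --pt "1 0.024 0.02 0.001 0" --pt "1 0.035 0.02 0.001 0"

```text
time: 7.7
tool_pos: [0.6102, -0.2532, 0.0174]
ee_rot: [-0.803, 1.569, 2.579]
wrist_force: [-0.1, -0.1, -1.4]
width: 0.0939
```

>>> send_rows --pt "1 0.003 0 0 0" --pt "1 0.006 0 0 0" --pt "1 0.009 0 0 0" --pt "1 0.009 0 0 0"

```text
time: 8.03
tool_pos: [0.6106, -0.2527, 0.0098]
ee_rot: [-0.654, 1.57, 2.729]
wrist_force: [1.1, -0.9, 0.3]
width: 0.0939
```

```bash
python3 -c "
from h import *
st()
snap('scene','scene10')
crop('scene10',200,190,330,290,6)"
```

```text
t 8.03 p [ 0.6106 -0.2527  0.0098] w 0.0939 F [ 1.1 -0.9  0.3] yawy -76.19 tilt 0.06 j [-0.48  0.44  1.34 -0.    1.37  0.85]
```

View pics/scene10_c200_190.png

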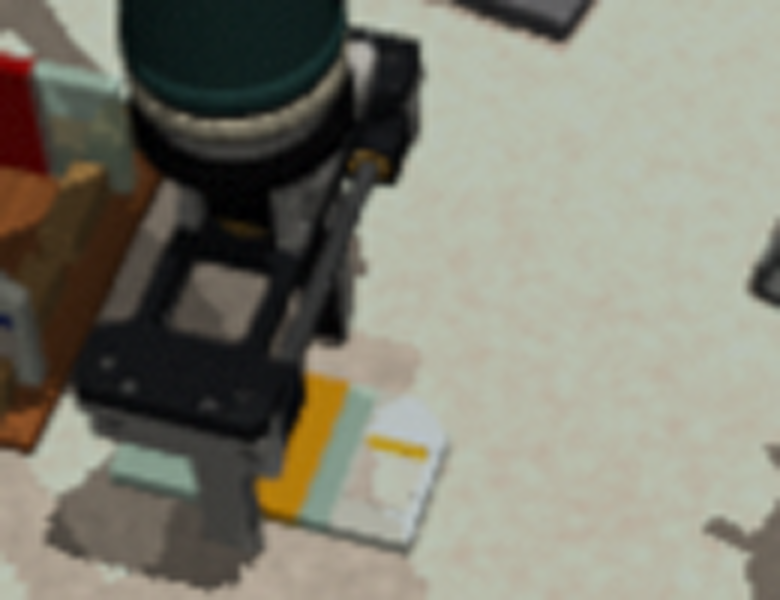

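>>> send_rows --pt "1 0.003 0 0 0" --pt "1 0.005 0 0 0" --pt "1 0.007 0 0 0" --pt "1 0.007 0 0 0"

```text
time: 8.42
tool_pos: [0.6106, -0.2529, 0.0031]
ee_rot: [-0.544, 1.57, 2.839]
wrist_force: [-0.5, -0.1, -0.4]
width: 0.0942
```

>>> send_rows --pt "0.7 0 0 0 0" --pt "0.6 0 0 0 0" --pt "0.5 0 0 0 0" --pt "0.3 0 0 0 0" --pt "-0.3 0 0 0 0"

```text
time: 8.83
tool_pos: [0.611, -0.2533, 0.0037]
ee_rot: [1.921, 1.57, -0.979]
wrist_force: [0.5, -0.6, -0.7]
width: 0.0637
```

>>> send_rows --pt "-1 0 0 0 0" --pt "-1 0 0 0 0" --pt "-1 0 0 0 0" --pt "-1 0 0 0 0"

```text
time: 9.17
tool_pos: [0.6109, -0.2533, 0.0036]
ee_rot: [1.93, 1.57, -0.971]
wrist_force: [-0.1, -0.6, 0.1]
width: 0.0633
```

```bash
python3 -c "
from h import *
st()
snap('scene','scene11')
crop('scene11',200,190,330,290,6)"
```

```text
t 9.17 p [ 0.6109 -0.2533  0.0036] w 0.0633 F [-0.1 -0.6  0.1] yawy -76.21 tilt 0.03 j [-0.48  0.44  1.34 -0.    1.36  0.85]
```

View pics/scene11_c200_190.png

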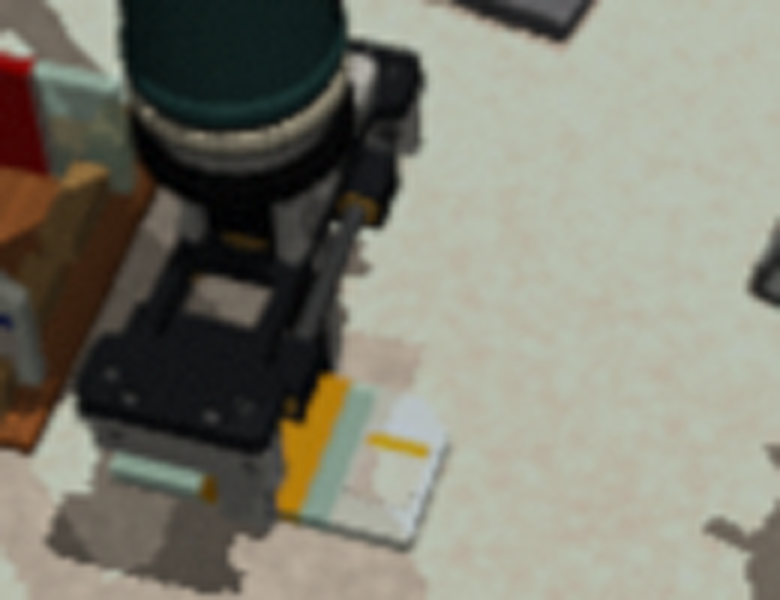

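>>> send_rows --pt "-1 -0.005 0 0 0" --pt "-1 -0.015 0 0 0" --pt "-1 -0.03 0 0 0" --pt "-1 -0.045 0 0 0" --pt "-1 -0.06 0 0 0"

```text
time: 9.63
tool_pos: [0.6107, -0.2528, 0.0646]
ee_rot: [-1.125, 1.57, 2.257]
wrist_force: [0.5, 0.1, -0.4]
width: 0.063
```

>>> send_rows --pt "-1 -0.02 0 0 0" --pt "-1 -0.045 0 0 0" --pt "-1 -0.07 0 0 0" --pt "-1 -0.095 0 0 0" --pt "-1 -0.11 0 0 0"

```text
time: 10.05
tool_pos: [0.6117, -0.2533, 0.178]
ee_rot: [2.455, 1.566, -0.446]
wrist_force: [-0.1, -0.5, -0.3]
width: 0.0633
```

```bash
python3 -c "
from h import *
to(.4943,.2958,.19,-1.7)
snap('scene','scene12')
crop('scene12',180,90,340,250,4)"
```

```text
t 10.05 p [ 0.6117 -0.2533  0.178 ] w 0.0633 F [-0.1 -0.5 -0.3] yawy -76.19 tilt 0.29 j [-0.48  0.34  1.12  0.    1.67  0.85]
inc [-0.0137 -0.5612 -0.0171] roll -1.3
```

View pics/scene12_c180_90.png

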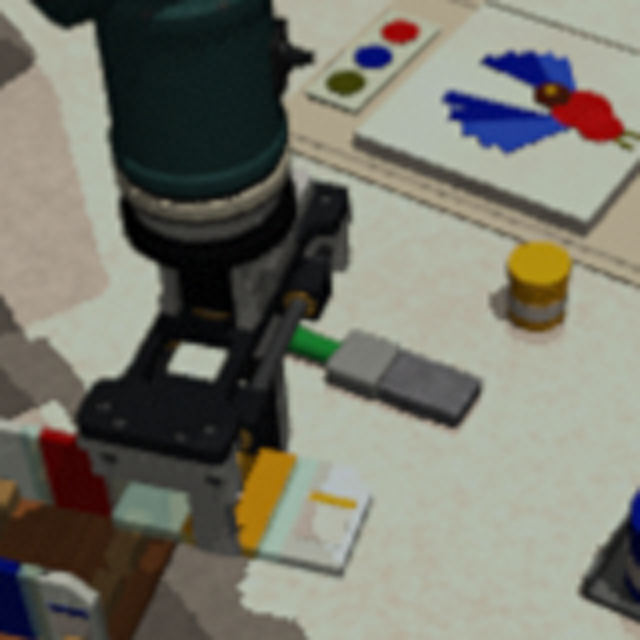

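>>> send_rows --pt "-1 -0.005 -0.02 0 -0.05" --pt "-1 -0.01 -0.05 0 -0.13" --pt "-1 -0.01 -0.085 -0.003 -0.21" --pt "-1 -0.01 -0.12 -0.005 -0.29" --pt "-1 -0.01 -0.155 -0.005 -0.37"

```text
time: 10.52
tool_pos: [0.578, -0.0998, 0.183]
ee_rot: [-1.372, 1.57, 2.384]
wrist_force: [1.5, 0.3, -1.2]
width: 0.0635
```

```bash
python3 -c "
from h import *
to(.4943,.2958,.19,-1.7)"
```

```text
t 10.52 p [ 0.578  -0.0998  0.183 ] w 0.0635 F [ 1.5  0.3 -1.2] yawy -54.81 tilt 0.05 j [-0.27  0.17  1.32  0.    1.65  0.69]
inc [-0.0067 -0.3715 -0.1596] roll -0.927
```

>>> send_rows --pt "-1 0 -0.033 -0.014 -0.08" --pt "-1 0 -0.066 -0.028 -0.16" --pt "-1 0 -0.1 -0.042 -0.24" --pt "-1 0 -0.133 -0.056 -0.32" --pt "-1 0 -0.165 -0.07 -0.4"

```text
time: 10.93
tool_pos: [0.5402, 0.0758, 0.1832]
ee_rot: [-1.309, 1.57, 2.848]
wrist_force: [0.5, 1.1, -1.0]
width: 0.0634
```

```bash
python3 -c "
from h import *
to(.4943,.2958,.18,-1.7)"
```

```text
t 10.93 p [0.5402 0.0758 0.1832] w 0.0634 F [ 0.5  1.1 -1. ] yawy -31.86 tilt 0.04 j [0.04 0.08 1.42 0.   1.64 0.59]
inc [ 0.0033 -0.1551 -0.1627] roll -0.526
```

>>> send_rows --pt "-1 0 -0.025 -0.026 -0.085" --pt "-1 0 -0.05 -0.052 -0.17" --pt "-1 0 -0.075 -0.078 -0.255" --pt "-1 0 -0.1 -0.105 -0.34" --pt "-1 0 -0.12 -0.125 -0.41"

```text
time: 11.35
tool_pos: [0.5047, 0.2462, 0.1831]
ee_rot: [-2.029, 1.57, 2.539]
wrist_force: [0.3, -0.1, -1.8]
width: 0.0634
```

```bash
python3 -c "
from h import *
to(.4943,.2958,.16,-1.7)"
```

```text
t 11.35 p [0.5047 0.2462 0.1831] w 0.0634 F [ 0.3 -0.1 -1.8] yawy -8.27 tilt 0.07 j [0.35 0.12 1.38 0.   1.64 0.5 ]
inc [ 0.0231 -0.0174 -0.0476] roll -0.115
```

>>> send_rows --pt "-1 0.005 -0.005 -0.015 -0.04" --pt "-1 0.01 -0.01 -0.028 -0.08" --pt "-1 0.015 -0.014 -0.038 -0.11" --pt "-1 0.018 -0.017 -0.045 -0.115" --pt "-1 0.02 -0.017 -0.047 -0.115"

```text
time: 11.77
tool_pos: [0.4957, 0.293, 0.1623]
ee_rot: [-1.163, 1.569, -2.769]
wrist_force: [-0.7, -0.1, -1.2]
width: 0.0633
```

>>> send_rows --pt "-1 0 0 0 0" --pt "-1 0 0 0 0" --pt "-1 0 0 0 0" --pt "-1 0 0 0 0"

```text
time: 12.1
tool_pos: [0.4969, 0.2919, 0.1639]
ee_rot: [1.624, 1.57, 0.017]
wrist_force: [0.0, 0.8, -2.3]
width: 0.0634
```

```bash
python3 -c "
from h import *
to(.4943,.2958,.16,-1.7)
snap('scene','scene13');snap('top','top13')
crop('scene13',220,30,400,170,4);crop('top13',60,150,200,320,4)"
```

```text
t 12.1 p [0.4969 0.2919 0.1639] w 0.0634 F [ 0.   0.8 -2.3] yawy -2.09 tilt 0.04 j [ 0.43  0.16  1.38 -0.    1.61  0.47]
inc [ 0.0039 -0.0028 -0.0038] roll -0.007
```

View pics/scene13_c220_30.png

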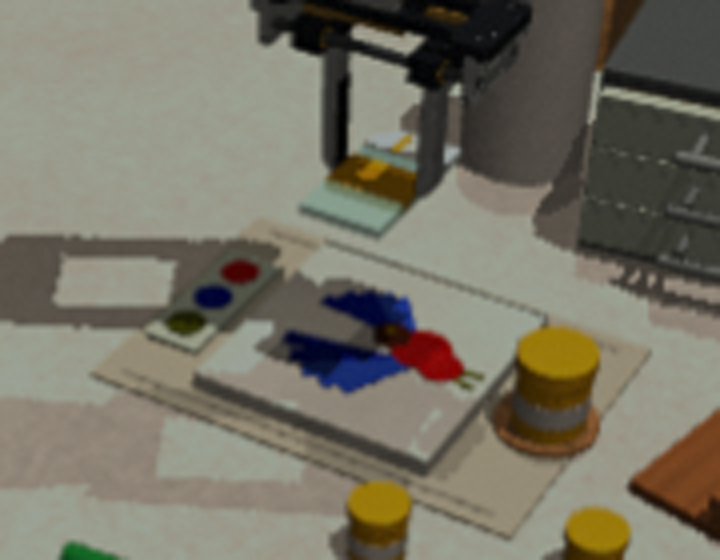

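View pics/top13.png

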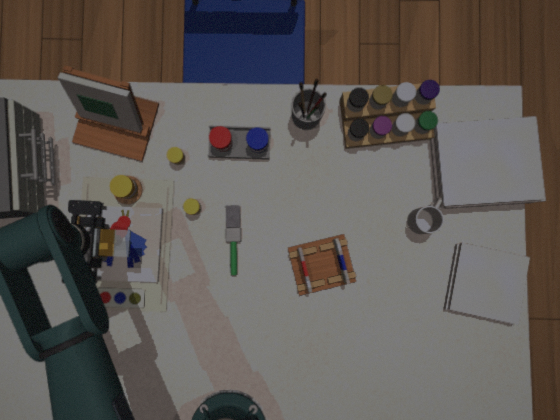

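View pics/scene13.png

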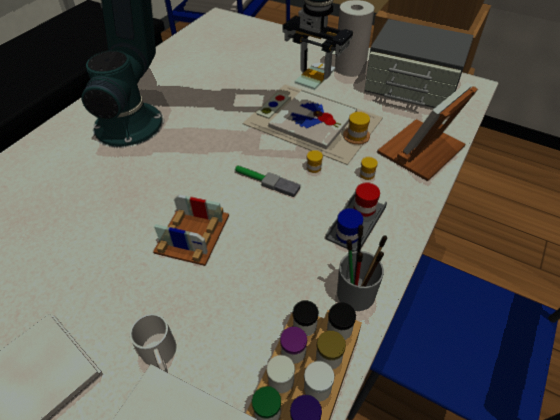

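```bash
python3 -c "
from h import *
s=load('scene13')
for x,y in((300,207),(380,232)):print(unproj(s,220+(x+.5)/4-.5,30+(y+.5)/4-.5,.168).round(4))
c=np.array([.4965,.2945,.168])
yv=np.array([0.035,1,0]);xv=np.array([1,-.035,0])
for sy in(-.06,.06):
  for sx in(-.032,.032): print(sy,sx,((proj(s,c+sy*yv+sx*xv)-[220,30])*4).round())
st()"
```

```text
[0.4665 0.2318 0.168 ]
[0.5288 0.2316 0.168 ]
-0.06 -0.032 [[296. 201.]]
-0.06 0.032 [[377. 228.]]
0.06 -0.032 [[381. 123.]]
0.06 0.032 [[459. 147.]]
t 12.2 p [0.4968 0.2921 0.1638] w 0.0632 F [ 0.4 -0.3 -1.1] yawy -2.06 tilt 0.04 j [ 0.43  0.16  1.38 -0.    1.61  0.47]
```

```bash
python3 -c "
from h import *
crop('scene13',285,50,345,100,12);crop('top13',60,190,170,290,6)"
```

```text
(no output)
```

View pics/scene13_c285_50.png

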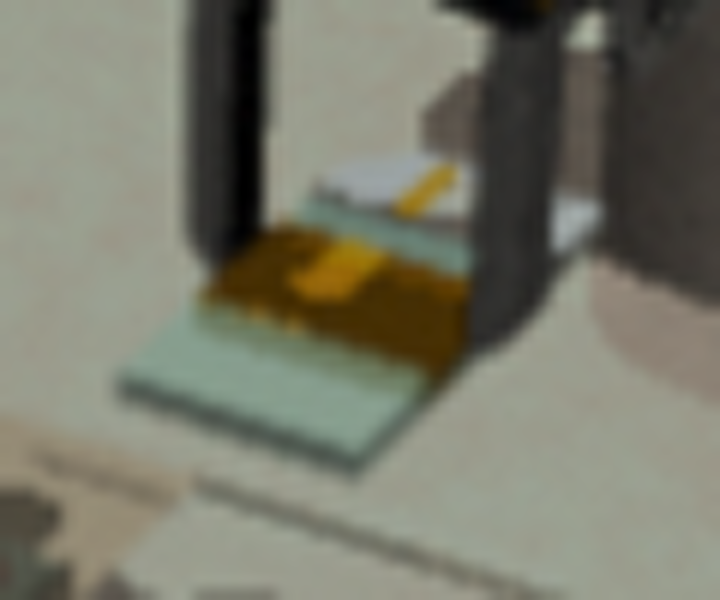

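```bash
python3 -c "
from h import *
robot.close_job();st()"
```

```text
the job is handed in; nothing more can be done
the job is handed in; nothing more can be done
```

I handed the job in with the yellow plate held still over the middle of the painting, matching the large yellow jar on the coaster. No verdict was reported.

**What I did:** The tool could only turn about its vertical axis, so the plate could not be tilted in the grip. I gripped it on its yellow band and lifted it out of the rack. I stood it on clear table behind the rack and tipped it over with one finger so it lay label up. I then regripped it across its long edges at the band and carried it over the painting.

**Last checks (12.2 s of the 45 s allowed):**
- **Position:** the grip point is about 4 mm from the painting's centre as I measured it. The plate is about 0.165 m above the table, and its clear end lies within about 3 mm of where it should be.
- **Orientation:** the label face is flat up and the long edges are within about 0.5° of square with the painting. The frosted end is to the reader's right, with the snip at the upper right. I could see that end only partly past a finger; its orientation follows from the clear views taken earlier.
- **Grip:** the opening reads 63 mm on the 64 mm plate. The fingers are on the band, with a visible gap to the frosted end.
- **Surroundings:** in the last pictures the other plates, jars, mug and brush look unmoved, and at no point did the plate or gripper come near the painting's surface.

**Disagreement:** the force readings are noisy. The vertical force while holding the plate varied between about -0.3 and -2.3 N, against a plate weight of 1.5 N, so I relied on the finger opening and the pictures to confirm the grip.

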